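Stand the ballasted float heavy end down

ROBOT

A 6-joint arm with a two-finger parallel gripper is mounted at the origin on a cart in front of the work surface, level with it; the furniture and walls round the work are solid. World frame = base frame: x ahead of the robot, y to its left, z up, the work surface at z = 0. Lengths are in mm, angles in rad, forces in N, time in s.
With the tool pointing down it reaches from about 350 to 975 mm from the base axis. Payload 7.1 kg.
Tool frame: the origin (TCP) lies midway between the tips of the shut fingers; the grasp point (between the pads) lies 19 mm behind it; z points along the fingers, x is the direction in which the jaws open and shut, and the axes are right-handed (so a half turn about z gives the same grasp; the last joint's range is limited). The gripper opens to 88 mm and grips with 3 to 60 N. Pads are 20 mm wide; open, the fingers measure 115 mm over their backs; the gripper's body (75 mm by 178 mm) begins 61 mm behind the grasp point.
Start: joints at [1.176, 0.423, 1.63, -0, 1.089, -0.019], TCP at [229.353, 581.379, 222.675] pointing down, gripper open.
Joint ranges: [-3, 3], [-0.9, 2.11], [0.09, 2.58], [-1.31, 4.45], [0.11, 2.69], [-2.54, 2.54]. Speed limits (rad/s): [2.39, 2.39, 3.01, 3.14, 3.14, 3.14].

INTERFACE

Orientations are given as a rotation vector (axis times angle).
In Python, from workcell import telemetry, imaging, ticket gives the robot as it stands.
- The arm moves only by the tool jog_arm, never from a script. Its arguments are lists of equal length, an entry for each row: "travel": the shift along the world's x, y, z in units of 400 mm (1.0 is 400 mm), a list of three; "dr": the turn, a rotation vector about the world's x, y, z in units of 90 degrees (1.0 is 90 degrees), a list of three. In form: {"travel": [[tx, ty, tz], ...], "dr": [[wx, wy, wz], ...]}. A call has exactly 10 rows; each row is the pose to reach, as a shift and turn from the pose measured when the call began; what a row does not reach only later rows make up. A row lasts 1/10 s, in which the tool goes at most 50 mm and 8.59 degrees, less where a joint would pass 70% of its speed; a pose out of reach is approached as far as the arm can. A call with a number of a shift or a turn outside -1 to 1 is refused whole. A call with a gripper value outside its range is refused whole. "hand" is the opening, from -1 (shut) to 1 (fully open), set as the call begins (left out, the last holds). The fingers move at their own pace and stop on an object; the grip force is fixed at half the most. Time passes only in rows, so rows that repeat a pose let the fingers close, or fill a call up. It gives the time, the measured TCP pose, the force and the opening at its end, in the units of the state.
- telemetry.get_obs(): the state, without advancing time (a new reading comes with each control period).
- imaging.get_image(name): name is "scene" or "top"; returns a dict with "pixels" (384x512x3 uint8, red, green, blue), "range_z" (384x512 float32, mm along the optical axis (not along the pixel's ray), 0 where there is no reading), "fx", "fy", "cx", "cy" (pixels), "extrinsics" (4x4, takes a point from world to camera coordinates). Camera axes: x right, y down, z forward; pixel columns grow to the right and rows downward; lengths in mm; the calibration is good to about 2 mm. A picture is of the moment at which its call begins.
- ticket.close_job(): hands the job in, once; it reports no verdict.
The state is a dict: "t": time; "qpos": joint angles; "qvel": joint speeds; "joint_torque": joint torques, N m; "ee_pos": TCP position; "orientation": TCP orientation; "ft_force": force on the tool from outside, world axes, zero at the start; "moment": the same for the moment, N m; "width": finger opening in mm.
Only numpy, scipy, OpenCV 4.12 (cv2) and the standard library are available. Lean on these libraries where they do the work, as an engineer would, in place of code of your own. Each camera call takes 0.05 s, during which the arm holds its last target. There are 200 camera calls.

TASK

The two ends of the orange level float look alike, but one hides the ballast. Pick the float up by its two black swivel discs, raise it clear of the desk so that it balances on them and its heavy end swings down, then lower it into the round grey cup and let go only when it is down, so that it stands upright there on its heavy end. Leave the blue float where it lies.

Things in the scene. Friction and masses are not known exactly. Their poses are not given: they have to be found in the camera images.
- orange_float_mid (a point): Centre of the orange level float (loose, about 160 g), 15 mm above the desk as it lies. 80 mm long (along x); two like white square ends 30 x 30 mm, 16 mm long, with orange bands; round orange waist 18 mm thick. A cross pin (along y) runs through this point. One end, unmarked, is ballasted (mass centre 20 mm off the middle); either may face you. Standing, this point is 40 mm above its foot.
- orange_float_discs (a joint): Swivel of the two black grip discs on that pin (rad, free both ways). Discs 18 mm in diameter, flat outer faces 42 mm apart: grip across them (along y) from above, near the fingertips, as the light end rises 40 mm above the pin between the fingers. The discs turn freely with light damping: held by them, the lifted float hangs heavy end down within 2 s.
- cup_floor (a point): Centre of the inner floor of the round grey cup, fixed to the desk; floor 4 mm above the desk, inner diameter 64 mm, outer 72 mm (foot flange 82 mm), rim 14 mm above the desk. z is up.
- blue_float_mid (a point): Centre of the blue level float, a bystander of the same shape and size with blue waist and bands, loose on the desk.
There are look-alikes about, which are no part of the job. Leave any green or purple look-alike of the part that bears orange_float_mid alone. Of the things that look like the part that bears cup_floor, the largest one is meant.

How it is judged:
By the outcome, as a careful person would: the job done as asked, in the order asked, and still so for the second after the job is handed in, with the robot touching nothing.
It also fails if it takes over 51 s, if anything falls off the work surface, if the arm or the gripper's body presses on something with over 40 N, if the wrist force passes 120 N, or if a joint passes its speed limit or range.

## Working session

There is one attempt and no reset: what is moved stays moved. The work goes in short steps, Python scripts to look and compute and a tool call to move; the robot and the scene stay as the last step left them, time stands still between calls to the robot, and variables do not carry over. Pictures are saved under pics/ and viewed, about 8 in all and at most 12, crops included, and the job is handed in when it is done.

Besides the shell and the picture viewer there is one more tool, called by a JSON object that holds its "api" and its "payload". jog_arm: Moves the arm, as the interface text tells. Its arguments: {"type":"object","properties":{"travel":{"type":"array"},"dr":{"type":"array"},"hand":{"type":"number"}},"required":["travel","dr"]}

```bash
mkdir -p pics
cat > h.py <<'E'
import numpy as np, cv2
from workcell import telemetry, imaging, ticket
def grab(n,tag):
    im=imaging.get_image(n); np.savez(f'{tag}.npz',**im)
    cv2.imwrite(f'pics/{tag}.png',im['pixels'][:,:,::-1]); return im
def world(im,u,v,z=None):
    """pixel -> world by depth, or on plane z"""
    T=np.linalg.inv(im['extrinsics']); r=np.array([(u-im['cx'])/im['fx'],(v-im['cy'])/im['fy'],1])
    if z is None: return T[:3,:3]@(r*im['range_z'][int(round(v)),int(round(u))])+T[:3,3]
    d=T[:3,:3]@r; return T[:3,3]+d*(z-T[2,3])/d[2]
def tri(a,pa,b,pb):
    P=[np.diag([1,1,1])@np.array([[i['fx'],0,i['cx']],[0,i['fy'],i['cy']],[0,0,1]])@i['extrinsics'][:3] for i in (a,b)]
    X=cv2.triangulatePoints(P[0],P[1],np.array(pa,float).reshape(2,1),np.array(pb,float).reshape(2,1)); return (X[:3]/X[3]).ravel()
def load(t): return dict(np.load(f'{t}.npz'))
E
python3 - <<'E'
from h import *
for n in('scene','top'):
    i=grab(n,n+'0'); print(n,i['fx'],i['cx'],i['cy'],np.linalg.inv(i['extrinsics']).round(3))
print(telemetry.get_obs())
E
```

```text
scene 402.20059373509656 252.90161792501831 196.35268566441212 [[ 9.08000e-01 -2.87000e-01  3.07000e-01  1.85393e+02]
 [-4.20000e-01 -6.47000e-01  6.37000e-01 -6.80786e+02]
 [ 1.60000e-02 -7.07000e-01 -7.07000e-01  7.46988e+02]
 [ 0.00000e+00  0.00000e+00  0.00000e+00  1.00000e+00]]
top 381.62372280482026 259.8058073672727 192.2318093767442 [[-1.90000e-02 -9.92000e-01  1.23000e-01  3.56491e+02]
 [-1.00000e+00  1.70000e-02 -1.80000e-02 -3.55060e+01]
 [ 1.60000e-02 -1.23000e-01 -9.92000e-01  1.16874e+03]
 [ 0.00000e+00  0.00000e+00  0.00000e+00  1.00000e+00]]
{'t': 0.1, 'qpos': array([ 1.17598669e+00,  4.23766796e-01,  1.63059683e+00, -3.37629462e-06,
        1.08855792e+00, -1.89935503e-02]), 'qvel': array([-1.87805806e-03,  3.59048997e-05, -3.08557709e-03, -2.70063224e-03,
        8.54122723e-04, -2.23993592e-04]), 'joint_torque': array([ 5.54003745e-04, -5.45609021e+01, -2.74325395e+01,  6.45158929e-02,
        1.88664836e-02, -2.45821940e-05]), 'ee_pos': array([229.1819868, 580.9443028, 221.9845115]), 'orientation': array([ 2.59670778e+00,  1.76695488e+00, -1.74478923e-03]), 'ft_force': array([-0.20745976, -0.17263233, -0.21190647]), 'moment': array([-0.01903394, -0.04427755,  0.03535639]), 'width': 87.8888584833093}
```

View pics/scene0.png

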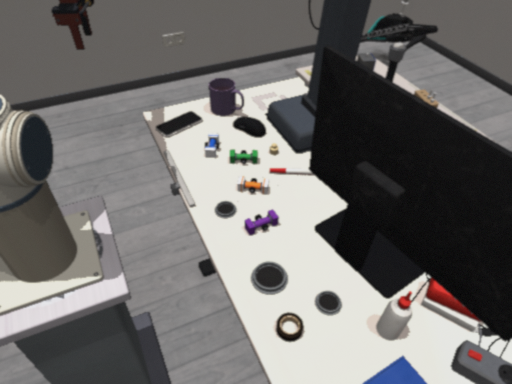

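View pics/top0.png

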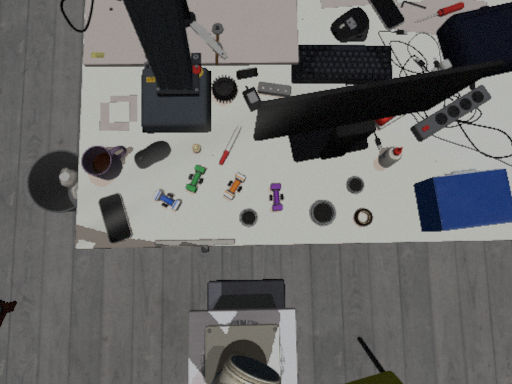

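The orange float is at top (235,186) and scene (254,185). The largest cup is at top (322,212) and scene (269,278). I'll enlarge both for a closer reading.

Run:
```python
from h import *
s,t=load('scene0'),load('top0')
def crop(i,u,v,r=25,k=8): 
    return cv2.resize(i['pixels'][v-r:v+r,u-r:u+r,::-1],None,fx=k,fy=k,interpolation=cv2.INTER_CUBIC)
a=np.hstack([crop(t,235,186,18,16),crop(s,254,185,18,16)]);b=np.hstack([crop(t,322,212,24,12),crop(s,269,278,24,12)])
cv2.imwrite('pics/c1.png',np.vstack([a,b])); print(a.shape,b.shape)
# orange centroid / bands
for n,i,(u0,v0) in(('top',t,(235,186)),('scene',s,(254,185))):
    hsv=cv2.cvtColor(i['pixels'],cv2.COLOR_RGB2HSV); m=((hsv[...,0]>5)&(hsv[...,0]<22)&(hsv[...,1]>110)&(hsv[...,2]>90)).astype(np.uint8)
    M=np.zeros_like(m); M[v0-18:v0+18,u0-20:u0+20]=m[v0-18:v0+18,u0-20:u0+20]
    v,u=np.nonzero(M); c=(u.mean(),v.mean()); print(n,len(u),c,world(i,*c,15),world(i,*c))
for uv in [(235,186),(322,212)]: print('top',world(t,*uv))
for uv in [(254,185),(269,278)]: print('scene',world(s,*uv))
```

```text
(576, 1152, 3) (576, 1152, 3)
top 77 (np.float64(234.5974025974026), np.float64(185.44155844155844)) [521.23829149  19.49636246  15.        ] [520.29037781  19.17989115  21.63832748]
scene 98 (np.float64(252.4795918367347), np.float64(184.5408163265306)) [520.24996079  18.75706533  15.        ] [516.89369475  11.74556114  22.33669328]
top [518.52545361  17.96696854  21.88651942]
top [ 436.08276655 -246.21492399    6.42081321]
scene [519.90833992   8.75570457  22.11219747]
scene [ 434.37714601 -253.4856223     3.57721125]
```

View pics/c1.png

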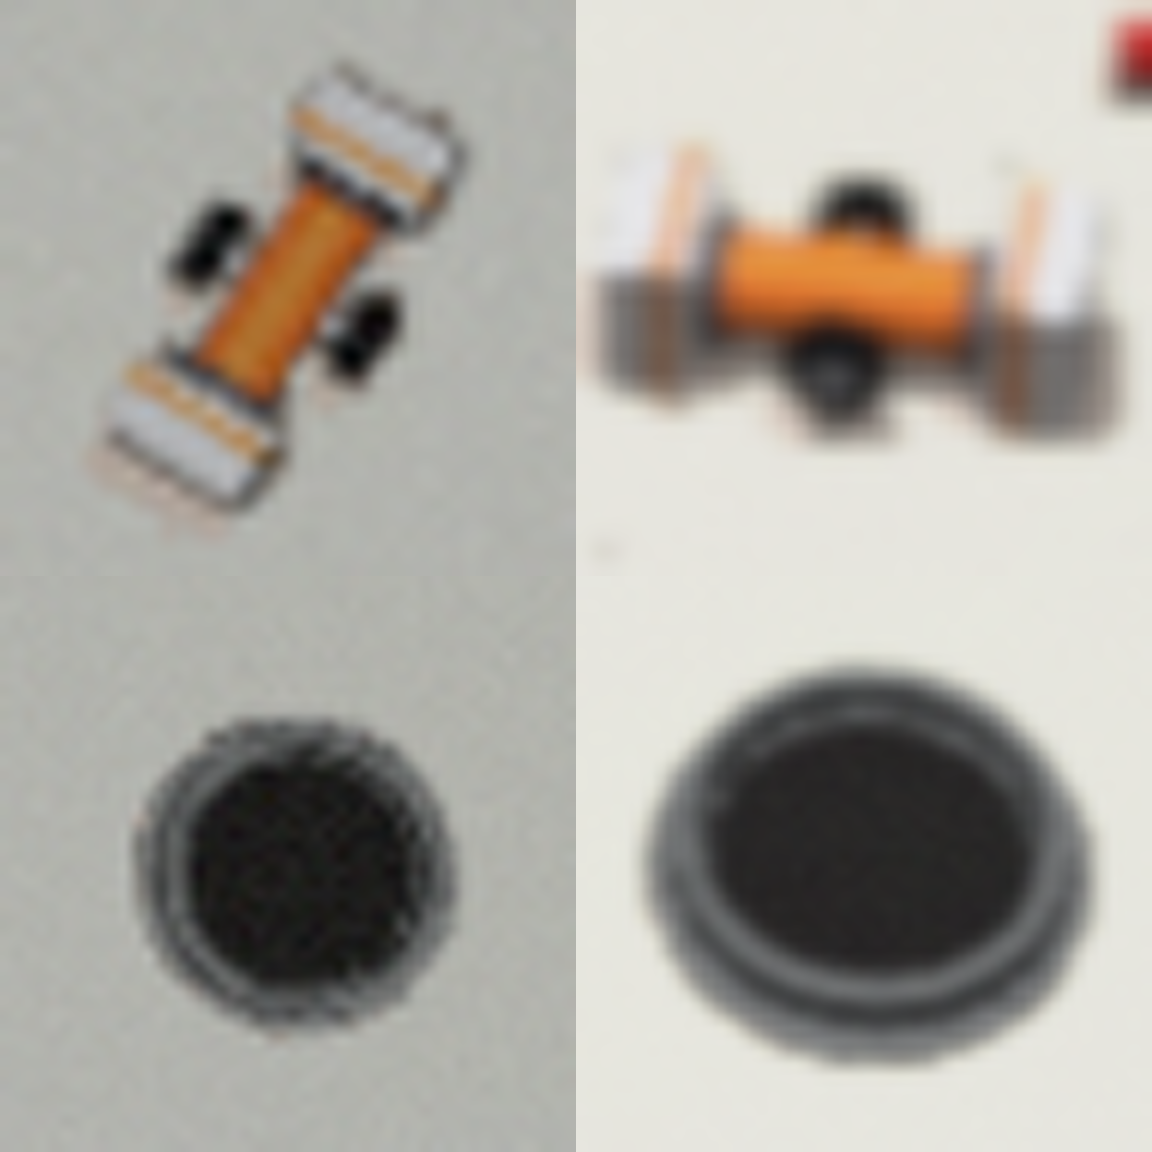

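Run:
```python
from h import *
s,t=load('scene0'),load('top0')
def px(p,c,r,k): return (c[0]-r+(p[0]+.5)/k-.5, c[1]-r+(p[1]+.5)/k-.5)
T=lambda x,y:px((x,y),(235,186),18,16); S=lambda x,y:px((x-576,y),(254,185),18,16)
CT=lambda x,y:px((x,y-576),(322,212),24,12); CS=lambda x,y:px((x-576,y-576),(269,278),24,12)
a,b=world(t,*T(210,247),15),world(t,*T(367,337),15); print('discs',a,b,np.linalg.norm(a-b),(a+b)/2,np.degrees(np.arctan2(*(a-b)[1::-1])))
e,f=world(t,*T(380,145),30),world(t,*T(190,433),30); print('ends',e,f,np.linalg.norm(e-f),(e+f)/2,np.degrees(np.arctan2(*(e-f)[1::-1])))
print('disc tri',tri(t,T(367,337),s,S(838,375)),world(s,*S(838,375),15))
print('waist top tri', tri(t,T(289,292),s,S(848,270)), world(s,*S(848,270),24))
print('end corners scene', [world(s,*S(*p),30) for p in [(598,270),(1112,318)]])
print('cup flange',world(t,*CT(296.5,875.5),2),world(s,*CS(870,865),2),tri(t,CT(296.5,875.5),s,CS(870,865)))
print('floor',world(t,*CT(298,878),4),world(s,*CS(870,846),8))
print('rim scene',world(s,*CS(871,848),14))
# depth-based cup: dense points above desk
for n,i,(u0,v0) in(('top',t,(322,212)),('scene',s,(269,278))):
    g=np.array([[*world(i,u,v),i['pixels'][v,u].sum()] for u in range(u0-26,u0+26) for v in range(v0-26,v0+26)])
    d=g[g[:,3]<450]; 
    (x,y),r=cv2.minEnclosingCircle(d[:,:2].astype(np.float32)); print(n,'dark mean',d[:,:3].mean(0),(x,y),r, 'z pct',np.percentile(d[:,2],[5,50,95]),'desk',np.median(g[g[:,3]>550][:,2]))
    j=d[d[:,2]>9]; print(' rim circ',len(j),cv2.minEnclosingCircle(j[:,:2].astype(np.float32)) if len(j)>3 else '')
print(world(t,275,197,15),world(t,230,150,0), 'blue',world(t,168,200,15))
```

```text
discs [529.10582573  34.47982801  15.        ] [511.29436917   4.76851984  15.        ] 34.64115786397593 [520.20009745  19.62417393  15.        ] 59.057983290255336
ends [545.79855753   1.3501285   30.        ] [491.66606836  37.63223732  30.        ] 65.16684589893264 [518.73231294  19.49118291  30.        ] -33.83182989806663
disc tri [512.07742615   4.86903282  10.45641399] [510.22295658   0.60395314  15.        ]
waist top tri [520.09675676  19.19565828  18.72542017] [518.07408487  14.03942047  24.        ]
end corners scene [array([478.1304774 ,  24.71378177,  30.        ]), array([549.6014728, -19.27439  ,  30.       ])]
cup flange [ 434.83637846 -247.7261065     2.        ] [ 435.41631069 -251.7554294     2.        ] [ 436.07646182 -248.90445255   -2.55427863]
floor [ 434.05674014 -247.72148625    4.        ] [ 435.20275836 -251.59046287    8.        ]
rim scene [ 433.14966715 -255.52788982   14.        ]
top dark mean [ 435.4648385  -246.39108013   13.18200198] (434.69671630859375, -181.94053649902344) 166.00946044921875 z pct [-0.35057682  4.3938514  14.47876678] desk nan
 rim circ 110 ((403.3316650390625, -157.2102813720703), 130.40676879882812)
scene dark mean [ 431.54139886 -258.45446245   13.3851263 ] (320.59881591796875, -452.585693359375) 265.2475891113281 z pct [ 2.63737689  5.47531223 15.16922946] desk 0.6109269111170761
 rim circ 218 ((320.59881591796875, -452.585693359375), 265.2475891113281)
[ 483.69862519 -102.98239006   15.        ] [635.46644833  33.38292886   0.        ] blue [480.02803301 221.34785671  15.        ]
  return _methods._mean(a, axis=axis, dtype=dtype,
  ret = ret.dtype.type(ret / rcount)
```

Top and scene agree to about 4 mm:

| Item | Position (mm) |
|---|---|
| Float centre | (520, 19) |
| Pin axis | about 57.5° |
| Cup centre | (435, -250) |

I'm moving over the float now and will then recheck.

{"api": "jog_arm", "payload": {"travel": [[0.03, -0.05, 0], [0.08, -0.15, 0], [0.14, -0.26, -0.02], [0.2, -0.37, -0.03], [0.26, -0.48, -0.04], [0.32, -0.6, -0.05], [0.38, -0.71, -0.06], [0.44, -0.82, -0.08], [0.48, -0.91, -0.1], [0.5, -0.95, -0.1]], "dr": [[0, 0, -0.02], [0, 0, -0.04], [0, 0, -0.06], [0, 0, -0.08], [0, 0, -0.1], [0, 0, -0.122], [0, 0, -0.122], [0, 0, -0.122], [0, 0, -0.122], [0, 0, -0.122]], "hand": 1}}

```text
t: 1.1
ee_pos: [429.3, 197.5, 180.9]
orientation: [2.756, 1.507, -0.006]
ft_force: [-0.4, -0.0, -0.7]
width: 87.3
```

{"api": "jog_arm", "payload": {"travel": [[0.03, -0.06, 0], [0.08, -0.15, 0], [0.13, -0.25, -0.03], [0.18, -0.35, -0.07], [0.21, -0.42, -0.12], [0.227, -0.446, -0.17], [0.227, -0.446, -0.2], [0.227, -0.446, -0.2], [0.227, -0.446, -0.2], [0.227, -0.446, -0.2]], "dr": [[0, 0, 0], [0, 0, 0], [0, 0, 0], [0, 0, 0], [0, 0, 0], [0, 0, 0], [0, 0, 0], [0, 0, 0], [0, 0, 0], [0, 0, 0]]}}

```text
t: 2.1
ee_pos: [520.3, 20.0, 101.7]
orientation: [2.754, 1.508, -0.004]
ft_force: [0.1, 0.8, 0.5]
width: 87.7
```

Run:
```python
from h import *
s=grab('scene','s2');t=grab('top','t2');print(telemetry.get_obs()['ee_pos'])
k=4;a=cv2.resize(s['pixels'][120:240,190:320,::-1],None,fx=k,fy=k,interpolation=cv2.INTER_CUBIC)
cv2.imwrite('pics/c2.png',a)
```

```text
[520.45870418  19.88804098 101.79538526]
```

View pics/c2.png

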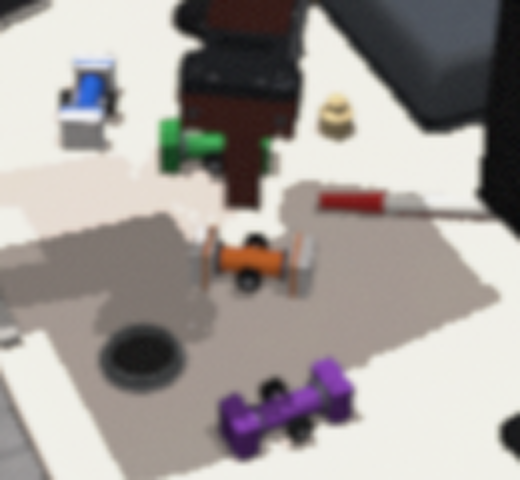

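The fingers straddle the float along the pin direction: the near finger is at crop (243,180), and the discs are at (248,279) and (256,243). I'll descend.

{"api": "jog_arm", "payload": {"travel": [[0, -0.001, -0.03], [0, -0.001, -0.08], [0, -0.001, -0.13], [0, -0.001, -0.17], [0, -0.001, -0.2], [0, -0.001, -0.22], [0, -0.001, -0.235], [0, -0.001, -0.24], [0, -0.001, -0.24], [0, -0.001, -0.24]], "dr": [[0, 0, 0], [0, 0, 0], [0, 0, 0], [0, 0, 0], [0, 0, 0], [0, 0, 0], [0, 0, 0], [0, 0, 0], [0, 0, 0], [0, 0, 0]]}}

```text
t: 3.2
ee_pos: [520.8, 19.5, 6.2]
orientation: [2.754, 1.508, -0.002]
ft_force: [0.6, 0.2, 0.5]
width: 87.7
```

Run:
```python
from h import *
s=grab('scene','s3');o=telemetry.get_obs();print(o['ee_pos'],o['ft_force'])
k=8;a=cv2.resize(s['pixels'][150:215,210:305,::-1],None,fx=k,fy=k,interpolation=cv2.INTER_CUBIC)
cv2.imwrite('pics/c3.png',a)
```

```text
[520.86146094  19.47713755   6.31415603] [0.43197945 0.58458636 0.27301956]
```

View pics/c3.png

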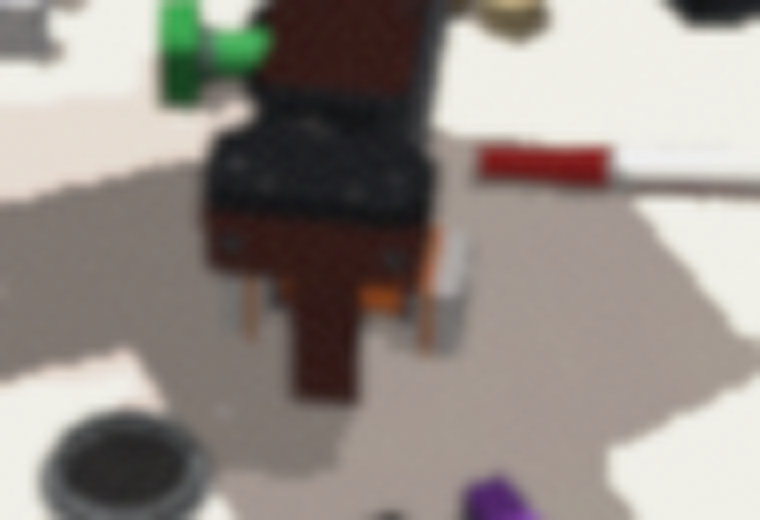

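Run:
```python
from h import *
s=load('s3'); c=np.array([520.8,19.5,0]); a=np.radians(57.4); d=np.array([np.cos(a),np.sin(a),0])
def pr(p): q=s['extrinsics']@np.r_[p,1]; return s['fx']*q[0]/q[2]+s['cx'],s['fy']*q[1]/q[2]+s['cy']
for n,p in(('finger back tip',c-57*d+[0,0,6]),('finger face tip',c-44*d+[0,0,6]),('disc face',c-21*d+[0,0,15])): print(n,pr(p))
print('observed finger',(210+326.5/8-.5,150+402/8-.5),'disc (251.9,190.9)')
```

```text
finger back tip (np.float64(249.47711458898158), np.float64(201.91476566234905))
finger face tip (np.float64(250.18687724894698), np.float64(198.35661037917777))
disc face (np.float64(251.45770451212476), np.float64(189.75495256873967))
observed finger (250.3125, 199.75) disc (251.9,190.9)
```

The finger and disc offsets from prediction match to within 0.5 px, about 1 mm, so I'll close.

{"api": "jog_arm", "payload": {"travel": [[0, 0, 0], [0, 0, 0], [0, 0, 0], [0, 0, 0], [0, 0, 0], [0, 0, 0], [0, 0, 0], [0, 0, 0], [0, 0, 0], [0, 0, 0]], "dr": [[0, 0, 0], [0, 0, 0], [0, 0, 0], [0, 0, 0], [0, 0, 0], [0, 0, 0], [0, 0, 0], [0, 0, 0], [0, 0, 0], [0, 0, 0]], "hand": -1}}

```text
t: 4.25
ee_pos: [520.7, 19.4, 6.3]
orientation: [2.754, 1.508, -0.003]
ft_force: [-0.8, -1.1, 0.6]
width: 42.1
```

Width is 42.1 mm, so the gripper is on the discs. I'll raise 100 mm and let the float swing.

{"api": "jog_arm", "payload": {"travel": [[0, 0, 0.01], [0, 0, 0.03], [0, 0, 0.06], [0, 0, 0.1], [0, 0, 0.14], [0, 0, 0.18], [0, 0, 0.21], [0, 0, 0.235], [0, 0, 0.25], [0, 0, 0.25]], "dr": [[0, 0, 0], [0, 0, 0], [0, 0, 0], [0, 0, 0], [0, 0, 0], [0, 0, 0], [0, 0, 0], [0, 0, 0], [0, 0, 0], [0, 0, 0]]}}

```text
t: 5.25
ee_pos: [521.1, 19.5, 107.1]
orientation: [2.753, 1.507, -0.001]
ft_force: [0.2, 0.2, -1.2]
width: 41.8
```

{"api": "jog_arm", "payload": {"travel": [[0, 0, 0], [0, 0, 0], [0, 0, 0], [0, 0, 0], [0, 0, 0], [0, 0, 0], [0, 0, 0], [0, 0, 0], [0, 0, 0], [0, 0, 0]], "dr": [[0, 0, 0], [0, 0, 0], [0, 0, 0], [0, 0, 0], [0, 0, 0], [0, 0, 0], [0, 0, 0], [0, 0, 0], [0, 0, 0], [0, 0, 0]]}}

```text
t: 6.25
ee_pos: [521.1, 19.5, 107.1]
orientation: [2.753, 1.507, -0.001]
ft_force: [-0.3, -0.3, -1.4]
width: 41.9
```

Run:
```python
from h import *
s=grab('scene','s4');o=telemetry.get_obs();print(o['ee_pos'],o['ft_force'],o['width'])
k=5;a=cv2.resize(s['pixels'][90:205,190:320,::-1],None,fx=k,fy=k,interpolation=cv2.INTER_CUBIC)
cv2.imwrite('pics/c4.png',a)
```

```text
[521.12265834  19.45025808 107.10120166] [ 0.89476202  0.38958791 -1.28524678] 41.6969210951905
```

View pics/c4.png

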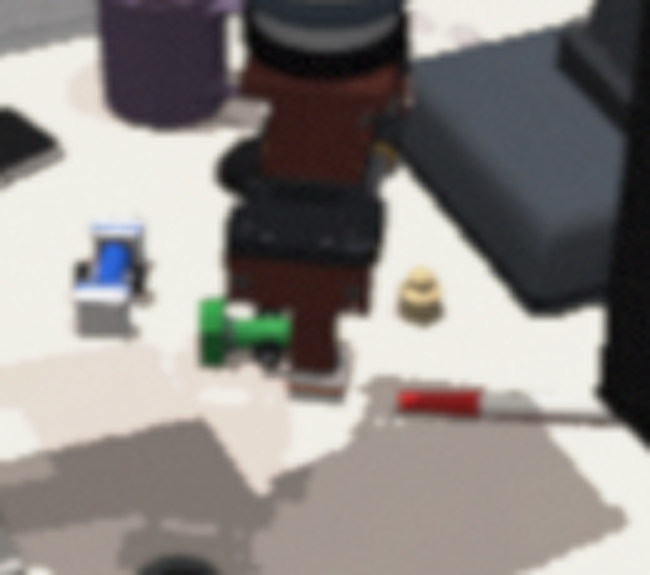

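The float hangs vertical, with its lower end below the fingers at crop (320,385). I'll check the monitor clearance before carrying it over.

Run:
```python
from h import *
for n in('top0','scene0'):
    t=load(n); v,u=np.mgrid[0:384,0:512]; z=t['range_z']; P=np.stack([(u-t['cx'])/t['fx']*z,(v-t['cy'])/t['fy']*z,z],-1)
    T=np.linalg.inv(t['extrinsics']); W=(P@T[:3,:3].T+T[:3,3])[z>0]
    m=(W[:,0]>330)&(W[:,0]<660)&(W[:,1]<150)&(W[:,1]>-420)&(W[:,2]>50)&(W[:,2]<500); w=W[m]
    print(n,len(w), [ (y,w[(w[:,1]>y)&(w[:,1]<=y+60)][:,0].min().round() if ((w[:,1]>y)&(w[:,1]<=y+60)).any() else None) for y in range(-420,120,60)])
```

```text
top0 4659 [(-420, None), (-360, np.float64(607.0)), (-300, np.float64(598.0)), (-240, np.float64(615.0)), (-180, np.float64(632.0)), (-120, np.float64(627.0)), (-60, np.float64(629.0)), (0, None), (60, None)]
scene0 13700 [(-420, None), (-360, np.float64(605.0)), (-300, np.float64(597.0)), (-240, np.float64(636.0)), (-180, np.float64(630.0)), (-120, np.float64(626.0)), (-60, np.float64(628.0)), (0, None), (60, None)]
```

{"api": "jog_arm", "payload": {"travel": [[-0.005, -0.015, 0], [-0.02, -0.06, 0], [-0.045, -0.14, 0], [-0.075, -0.24, 0], [-0.107, -0.337, 0], [-0.14, -0.435, 0], [-0.17, -0.53, 0], [-0.195, -0.61, 0], [-0.21, -0.66, 0], [-0.215, -0.674, 0]], "dr": [[0, 0, 0], [0, 0, 0], [0, 0, 0], [0, 0, 0], [0, 0, 0], [0, 0, 0], [0, 0, 0], [0, 0, 0], [0, 0, 0], [0, 0, 0]]}}

```text
t: 7.3
ee_pos: [434.4, -252.3, 107.2]
orientation: [2.755, 1.503, -0.001]
ft_force: [0.4, 0.8, -0.7]
width: 41.8
```

{"api": "jog_arm", "payload": {"travel": [[0, 0, 0], [0, 0, 0], [0, 0, 0], [0, 0, 0], [0, 0, 0], [0, 0, 0], [0, 0, 0], [0, 0, 0], [0, 0, 0], [0, 0, 0]], "dr": [[0, 0, 0], [0, 0, 0], [0, 0, 0], [0, 0, 0], [0, 0, 0], [0, 0, 0], [0, 0, 0], [0, 0, 0], [0, 0, 0], [0, 0, 0]]}}

```text
t: 8.3
ee_pos: [434.4, -252.3, 107.2]
orientation: [2.755, 1.503, -0.001]
ft_force: [-1.1, 0.7, -2.0]
width: 41.9
```

Run:
```python
from h import *
s=grab('scene','s5');t=grab('top','t5');o=telemetry.get_obs();print(o['ee_pos'],o['ft_force'],o['width'])
k=4;a=cv2.resize(s['pixels'][180:310,215:325,::-1],None,fx=k,fy=k,interpolation=cv2.INTER_CUBIC)
b=cv2.resize(t['pixels'][155:285,280:360,::-1],None,fx=k,fy=k,interpolation=cv2.INTER_CUBIC)
cv2.imwrite('pics/c5.png',np.hstack([a,b]))
```

```text
[ 434.3751318  -252.33236055  107.20442635] [ 1.34580312 -0.18932391 -0.92954783] 41.63792174737894
```

View pics/c5.png

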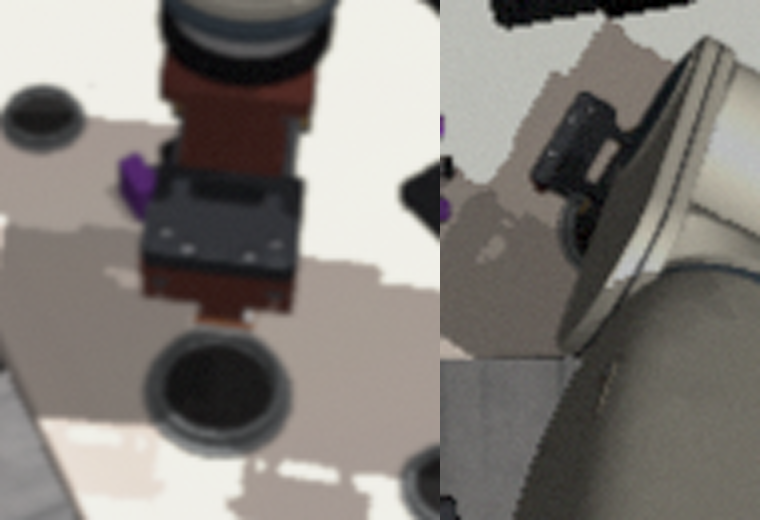

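I'm lowering to just above the floor; with the pin 8.8 mm above the TCP, touchdown is at TCP z ≈ 35.

{"api": "jog_arm", "payload": {"travel": [[0.001, 0.006, -0.01], [0.001, 0.006, -0.03], [0.001, 0.006, -0.055], [0.001, 0.006, -0.08], [0.001, 0.006, -0.105], [0.001, 0.006, -0.13], [0.001, 0.006, -0.145], [0.001, 0.006, -0.155], [0.001, 0.006, -0.16], [0.001, 0.006, -0.16]], "dr": [[0, 0, 0], [0, 0, 0], [0, 0, 0], [0, 0, 0], [0, 0, 0], [0, 0, 0], [0, 0, 0], [0, 0, 0], [0, 0, 0], [0, 0, 0]]}}

```text
t: 9.4
ee_pos: [434.8, -249.9, 43.1]
orientation: [2.755, 1.503, -0.001]
ft_force: [0.4, -0.8, -0.9]
width: 41.6
```

Run:
```python
from h import *
s=grab('scene','s6');o=telemetry.get_obs();print(o['ee_pos'],o['ft_force'],o['width'])
k=8;a=cv2.resize(s['pixels'][230:305,230:310,::-1],None,fx=k,fy=k,interpolation=cv2.INTER_CUBIC)
cv2.imwrite('pics/c6.png',a)
```

```text
[ 434.90487718 -250.02492486   43.32427385] [ 0.00492204 -0.59584493 -1.34300717] 42.032721767924286
```

View pics/c6.png

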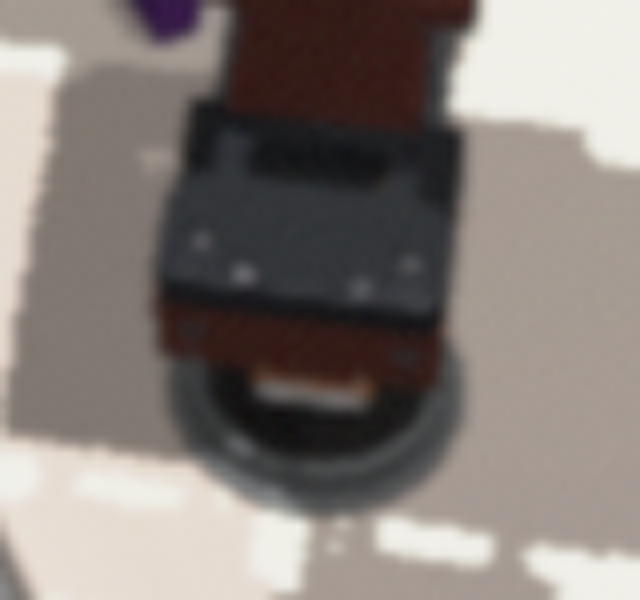

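The foot is centred over the cup opening: foot at (315,395), opening spanning x 205–425. I'll ease it down to contact.

{"api": "jog_arm", "payload": {"travel": [[0, 0, -0.003], [0, 0, -0.006], [0, 0, -0.009], [0, 0, -0.012], [0, 0, -0.015], [0, 0, -0.017], [0, 0, -0.018], [0, 0, -0.019], [0, 0, -0.02], [0, 0, -0.02]], "dr": [[0, 0, 0], [0, 0, 0], [0, 0, 0], [0, 0, 0], [0, 0, 0], [0, 0, 0], [0, 0, 0], [0, 0, 0], [0, 0, 0], [0, 0, 0]]}}

```text
t: 10.45
ee_pos: [435.0, -250.1, 35.3]
orientation: [2.755, 1.503, -0.0]
ft_force: [0.3, -0.5, -1.5]
width: 41.7
```

Run:
```python
from h import *
o=telemetry.get_obs();print(o['ee_pos'],o['ft_force'],o['width'])
```

```text
[ 434.97101782 -250.07151815   35.33541336] [ 0.28976158 -0.47363446 -1.48747984] 41.657884970515994
```

Not in contact yet: the force still shows the float's weight. I'll go down in 0.4 mm steps to 2 mm lower.

{"api": "jog_arm", "payload": {"travel": [[0, 0, -0.001], [0, 0, -0.001], [0, 0, -0.002], [0, 0, -0.002], [0, 0, -0.003], [0, 0, -0.003], [0, 0, -0.003], [0, 0, -0.003], [0, 0, -0.003], [0, 0, -0.003]], "dr": [[0, 0, 0], [0, 0, 0], [0, 0, 0], [0, 0, 0], [0, 0, 0], [0, 0, 0], [0, 0, 0], [0, 0, 0], [0, 0, 0], [0, 0, 0]]}}

```text
t: 11.45
ee_pos: [435.1, -250.1, 35.2]
orientation: [2.754, 1.503, 0.0]
ft_force: [-3.0, 1.6, 13.9]
width: 41.8
```

Contact, with 14 N upward at z 35.2 as predicted. I'll relax the load, then open.

{"api": "jog_arm", "payload": {"travel": [[0, 0, 0], [0, 0, 0], [0, 0, 0], [0, 0, 0], [0, 0, 0], [0, 0, 0], [0, 0, 0], [0, 0, 0], [0, 0, 0], [0, 0, 0]], "dr": [[0, 0, 0], [0, 0, 0], [0, 0, 0], [0, 0, 0], [0, 0, 0], [0, 0, 0], [0, 0, 0], [0, 0, 0], [0, 0, 0], [0, 0, 0]]}}

```text
t: 12.45
ee_pos: [435.2, -250.1, 35.2]
orientation: [2.754, 1.503, 0.0]
ft_force: [0.1, 0.6, 5.4]
width: 41.9
```

{"api": "jog_arm", "payload": {"travel": [[0, 0, 0], [0, 0, 0], [0, 0, 0], [0, 0, 0], [0, 0, 0], [0, 0, 0], [0, 0, 0], [0, 0, 0], [0, 0, 0], [0, 0, 0]], "dr": [[0, 0, 0], [0, 0, 0], [0, 0, 0], [0, 0, 0], [0, 0, 0], [0, 0, 0], [0, 0, 0], [0, 0, 0], [0, 0, 0], [0, 0, 0]], "hand": 1}}

```text
t: 13.45
ee_pos: [435.2, -250.2, 35.2]
orientation: [2.754, 1.503, 0.0]
ft_force: [0.2, -0.9, 0.4]
width: 87.8
```

Released. I'll raise straight up, then move aside along +y to see it.

{"api": "jog_arm", "payload": {"travel": [[0, 0, 0.02], [0, 0, 0.06], [0, 0, 0.11], [0, 0, 0.17], [0, 0, 0.23], [0, 0, 0.29], [0, 0, 0.34], [0, 0, 0.37], [0, 0, 0.38], [0, 0, 0.38]], "dr": [[0, 0, 0], [0, 0, 0], [0, 0, 0], [0, 0, 0], [0, 0, 0], [0, 0, 0], [0, 0, 0], [0, 0, 0], [0, 0, 0], [0, 0, 0]]}}

```text
t: 14.45
ee_pos: [435.3, -250.2, 187.5]
orientation: [2.754, 1.503, 0.001]
ft_force: [0.5, 0.6, -1.1]
width: 87.9
```

{"api": "jog_arm", "payload": {"travel": [[0, 0.03, 0], [0, 0.1, 0], [0, 0.19, 0], [0, 0.28, 0], [0, 0.37, 0], [0, 0.46, 0], [0, 0.53, 0], [0, 0.58, 0], [0, 0.6, 0], [0, 0.6, 0]], "dr": [[0, 0, 0], [0, 0, 0], [0, 0, 0], [0, 0, 0], [0, 0, 0], [0, 0, 0], [0, 0, 0], [0, 0, 0], [0, 0, 0], [0, 0, 0]]}}

```text
t: 15.45
ee_pos: [434.6, -9.2, 186.8]
orientation: [2.753, 1.506, -0.001]
ft_force: [-0.8, -0.8, -0.2]
width: 87.9
```

Run:
```python
from h import *
s=grab('scene','s7');t=grab('top','t7');o=telemetry.get_obs();print(o['t'],o['ee_pos'],o['ft_force'])
k=4;a=cv2.resize(s['pixels'][120:260+40,210:310,::-1],None,fx=3,fy=3,interpolation=cv2.INTER_CUBIC)
b=cv2.resize(t['pixels'][120:300,150:310+30,::-1],None,fx=2.6,fy=3,interpolation=cv2.INTER_CUBIC)
cv2.imwrite('pics/c7.png',np.hstack([a,b])[:, :800])
P=[world(s,u,v) for u in range(250,290) for v in range(225,300)]; P=np.array([p for p in P if np.hypot(p[0]-435,p[1]+250)<25]); print('max z',np.percentile(P[:,2],[50,90,99]))
```

```text
15.55 [434.98455405 -10.4115572  187.11792833] [-0.09404624 -0.57544214  0.33702249]
max z [45.31717204 84.84664619 86.8527362 ]
```

View pics/c7.png

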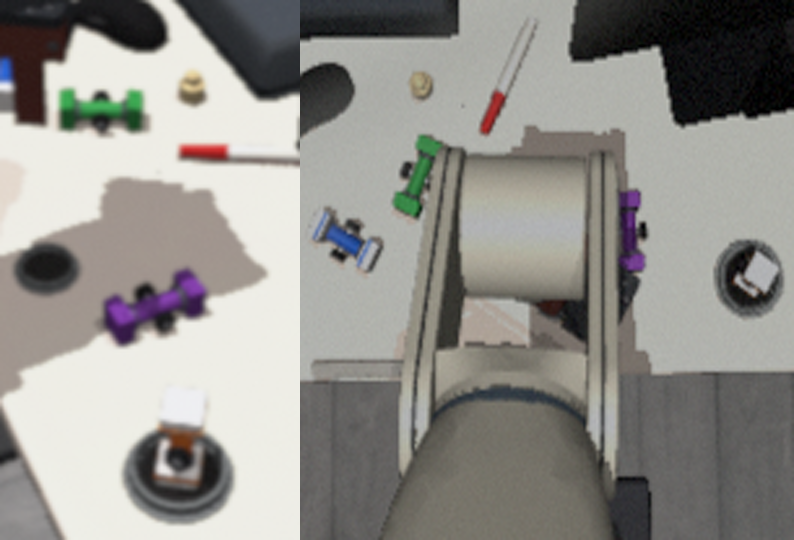

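The float stands upright in the cup, seen in the scene crop at (180,440). Its top is at about 84 mm, as expected, and the blue, green and purple floats are undisturbed.

```bash
python3 -c "
from workcell import ticket; print(ticket.close_job())"
```

```text
the job is handed in; nothing more can be done
None
```

The orange float stands upright in the large grey cup, and I handed the job in at about 15.6 s of the 51 s allowed.

**What I did:** I gripped the float by its two black discs (fingers stopped at 42 mm) and raised it 100 mm, where it swung to hang vertical. I then carried it over, lowered it until it touched the cup floor, eased the load off and let go. The highest force I read was 14 N, at touchdown.

**Last checks:**
- **Float:** the camera puts its top at about 85 mm, against 84 mm expected. It stands within the cup rim in both views.
- **Other floats:** the blue, green and purple floats lie where they were.
- **Arm:** it is clear and touching nothing, with the fingers open.

**What disagreed:** the two cameras differed by about 4 mm in y on the float and the cup, so I used values between the two. Since both ends look alike, the only evidence that the heavy end is down is that the float swung freely to hang vertical on the discs.

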